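# Square a blood-typing tile into the reader's corner

### The arm

A 7-joint arm with a two-finger parallel gripper is mounted at the origin on the work surface. World frame = base frame: x ahead of the robot, y to its left, z up, the work surface at z = 0. Lengths are in m, angles in rad, forces in N, time in s.
With the tool pointing down it reaches from about 0.4 to 0.85 m from the base axis. Payload 4.5 kg.
Tool frame: the origin (TCP) lies midway between the tips of the shut fingers; the grasp point (between the pads) lies 19 mm behind it (manip.grasp_offset is the distance from the TCP to the grasp point, in m); z points along the fingers, y is the line along which they close (so a half turn about z gives the same grasp; the last joint's range is limited). The gripper opens to 85 mm and grips with 20 to 120 N. Pads are 22 mm wide; open, the fingers measure 114 mm over their backs; the gripper's body (76 mm by 85 mm) begins 54 mm behind the grasp point. The pads swing forward as they close: fully open they stand 13 mm farther back than shut.
Start: joints at [0.034, 0.689, -0.195, 1.565, 0.157, 0.902, -0.215], TCP at [0.625, 0, 0.207] pointing down, gripper open.
Joint ranges: [-3.01, 3.01], [-0.46, 2.08], [-1.47, 1.51], [0.13, 2.56], [-1, 4.14], [0.04, 2.09], [-2.66, 2.66]. Speed limits (rad/s): [2.57, 2.57, 3.14, 3.14, 3.14, 3.14, 3.14].

### API

Orientations are given as a 3x3 rotation matrix whose columns are the frame's x, y, z axes.
In Python, from rig import manip gives the robot as it stands.
- The arm moves only by the shell command python3 -m pendant 'ROWS' [FORCE]. ROWS is JSON, one flat list of numbers, 7 for each row, row after row: the opening in per cent of the stroke, from 0 (shut) to 100 (fully open), then the shift along the tool's x, y, z in mm, then the turn, a rotation vector about the tool's x, y, z in degrees. A call has exactly 5 rows; each row shifts and turns the commanded pose from where the row before left it, along the tool's axes as they then stand; what a row does not reach is not made up. A row lasts 1/12 s, in which the tool goes at most 41.7 mm and 7.16 degrees, less where a joint would pass 70% of its speed; a pose out of reach is approached as far as the arm can. A call is refused whole if a number of a shift passes 41.7 or a number of a turn 7.16, either way. A call with a gripper value outside its range is refused whole. The fingers move at their own pace and stop on an object; FORCE is the grip in N (left out, the last holds). Time passes only in rows, so rows that do not move let the fingers close, or fill a call up. It gives the time, the measured TCP pose, the force, the opening and the grip force at its end, in the units of the state.
- manip.observe(): the state, without advancing time (a new reading comes with each control period).
- manip.read_camera(name): name is "scene" or "side" or "wrist"; returns a dict with "color" (420x560x3 uint8, red, green, blue), "camera_matrix" (3x3 intrinsics, pixels), "world_from_camera" (4x4, takes a point from camera to world coordinates); the wrist camera has in their place "hand_eye" (4x4, takes a point from camera to tool coordinates, whose origin is the TCP and whose axes are the flange's). Camera axes: x right, y down, z forward; pixel columns grow to the right and rows downward; lengths in m; the calibration is good to about 2 mm. The wrist camera is an equidistant fisheye: a pixel r from the principal point sees the ray r / f radians off the axis. A picture is of the moment at which its call begins: read the wrist's pose just before it. There is no depth.
- manip.job_done(): hands the job in; it is judged then, once.
The state is a dict: "clock": time; "joints": joint angles; "joint_velocities": joint speeds; "tau": joint torques, N m; "tool_pos": TCP position; "tool_rot": TCP orientation; "wrist_force": force on the tool from outside, world axes, zero at the start; "moment": the same for the moment, N m; "grip_width": finger opening in m; "finger_force": force on a finger pad.
Only numpy, scipy, OpenCV 4.12 (cv2) and the standard library are available. Lean on these libraries where they do the work, as an engineer would, in place of code of your own. Each camera call takes 0.05 s, during which the arm holds its last target. There are 200 camera calls.

### The job

Take the green pusher out of its white stand and, touching the white glass tile with nothing but the pusher's rubber foot, gently slide the tile on the reader stage until it is home first against the blue long stop and then, along it, against the orange short stop, keeping a light steady press for a moment at each, so that it ends flush on both edges. Then put the pusher back upright in its stand and let go, leaving the jar and the reagent bottles where they are. The glass is delicate: never push it with more than about 15 N and never lift or tip it.

Things in the scene. Friction and masses are not known exactly. Their poses are not given: they have to be found in the camera images.
- stage: Fixed grey reader stage lying on the table, 180 (its x) x 220 (its y) mm, top surface 15 mm above the table. Origin: centre of its underside at table height. Its x axis points towards the blue long stop, its y axis away from the orange short stop; its yaw varies.
- long_stop: Blue straight stop fixed on the stage, 200 mm long along the stage's y, 10 mm thick, standing 12 mm above the stage top. Origin: centre of its underside, on the stage top; its inner face is 5 mm from there on the -x side (stage x = 80 mm).
- short_stop: Orange straight stop fixed on the stage, 160 mm long along the stage's x, 10 mm thick, 12 mm above the stage top. Origin: centre of its underside, on the stage top; its inner face is 5 mm from there on the +y side (stage y = -100 mm).
- stage_corner (a point): The square inner corner where the inner faces of the two stops meet, on the stage top; axes as the stage's.
- tile: Loose opal-glass blood-typing tile, white with 3 x 4 shallow round wells, 75 (its x) x 110 (its y) x 8 mm thick, 115 to 230 g, flat on the stage, short of both stops, turned up to 0.2 rad. Origin: centre of its underside. Slides with 0.5 to 2 N; 3 to 8 N against a stop is a good press. Home: axes parallel to the stage's, +x edge on the blue stop, -y edge on the orange stop.
- tile_corner (a point): The tile's corner (+x, -y) at its underside that belongs in the stage corner. The rubber foot does not slip easily along the tile's edge: a crooked tile with one corner on a stop jams when pushed at mid-edge, and squares up when pressed near the end that still stands off.
- pusher: Upright pusher, 100 mm tall, 60 g: a round black rubber foot of 16 mm diameter, 34 mm long, below a green square handle 20 x 20 mm that runs from 34 to 100 mm above the foot's end (black top band). Origin: centre of the foot's lower end; z up along the handle, x and y square to the handle's faces. Starts upright in the stand.
- stand: Fixed white block 70 x 70 x 40 mm on the table with a 21 mm square blind hole in the middle of its top, its mouth chamfered 2 mm, hole floor 10 mm above the table. Origin: centre of its underside; z up, x and y square to its sides and to the hole. It can be on either side of the stage.
- jar: Clear jar with red lid, 56 mm diameter, 75 mm tall, a bystander, on the side of the stage away from the stand. Origin: centre of its underside.
- reagent_blue: Small amber bottle with blue cap, 32 mm diameter, 70 mm tall, a bystander standing beyond the stage. Origin: centre of its underside.
- reagent_yellow: Small amber bottle with yellow cap, 32 mm diameter, 70 mm tall, a bystander standing beyond the stage. Origin: centre of its underside.
Not all that is in view belongs to the job. There is more than one size of the pusher; the job needs the smallest.

How it is judged:
By the outcome, as a careful person would: the job done as asked, in the order asked, and still so for the second after the job is handed in, with the robot touching nothing.
It also fails if it takes over 70 s, if anything falls off the work surface, if the arm or the gripper's body presses on something with over 40 N, if the wrist force passes 120 N, or if a joint passes its speed limit or range.

## Working session

There is one attempt and no reset: what is moved stays moved. The work goes in short steps, Python scripts to look and compute and a shell command to move; the robot and the scene stay as the last step left them, time stands still between calls to the robot, and variables do not carry over. Pictures are saved under pics/ and viewed, at most 10 in all, crops included, and the job is handed in when it is done.

```bash
ls; mkdir -p pics
python3 - <<'E'
from rig import manip
import cv2,numpy as np
s=manip.observe();print(s)
for n in("scene","side","wrist"):
    c=manip.read_camera(n);cv2.imwrite(f"pics/{n}0.png",c["color"][...,::-1]);print(n,[ (k,np.round(v,4).tolist()) for k,v in c.items() if k!="color"])
E
```

```text
pics
{'clock': 0.0, 'joints': array([ 0.03381538,  0.6900032 , -0.19455056,  1.56633986,  0.15729736,
        0.902469  , -0.21512098]), 'joint_velocities': array([-8.67596587e-07, -1.22287770e-03, -1.48179464e-03,  6.60769235e-04,
        3.82093988e-04, -1.53140372e-04,  2.94880219e-04]), 'tau': array([ 1.13546095e-03, -5.39627159e+01, -1.26661520e+00, -1.58547074e+01,
        9.07521317e-03,  9.41080711e-03,  5.53111545e-05]), 'tool_pos': array([ 6.24317255e-01, -3.96975836e-05,  2.06574121e-01]), 'tool_rot': array([[-7.42147272e-05,  9.99998335e-01, -1.82315281e-03],
       [ 9.99999992e-01,  7.40302007e-05, -1.01280156e-04],
       [-1.01145019e-04, -1.82316032e-03, -9.99998333e-01]]), 'wrist_force': array([-0.36073224,  0.05890774, -0.06336545]), 'moment': array([-0.01313316, -0.04284525,  0.02336591]), 'finger_force': 0.0, 'grip_width': 0.08536066898836535}
scene [('camera_matrix', [[541.2724, 0.0, 285.694], [0.0, 541.2724, 210.1939], [0.0, 0.0, 1.0]]), ('world_from_camera', [[-0.6874, 0.4842, -0.5413, 1.2082], [0.7261, 0.4754, -0.4968, 0.613], [0.0167, -0.7345, -0.6784, 0.8303], [0.0, 0.0, 0.0, 1.0]])]
side [('camera_matrix', [[388.6106, 0.0, 282.1176], [0.0, 388.6106, 200.2514], [0.0, 0.0, 1.0]]), ('world_from_camera', [[-0.9912, -0.0877, 0.0993, 0.47], [-0.1324, 0.6339, -0.762, 0.7637], [0.0039, -0.7684, -0.64, 0.6789], [0.0, 0.0, 0.0, 1.0]])]
wrist [('camera_matrix', [[325.1923, 0.0, 282.4267], [0.0, 325.1923, 213.9044], [0.0, 0.0, 1.0]]), ('hand_eye', [[-0.0004, -0.9576, -0.288, 0.0742], [1.0, -0.0007, 0.0009, 0.0002], [-0.001, -0.288, 0.9576, -0.1666], [0.0, 0.0, 0.0, 1.0]])]
```

View pics/scene0.png

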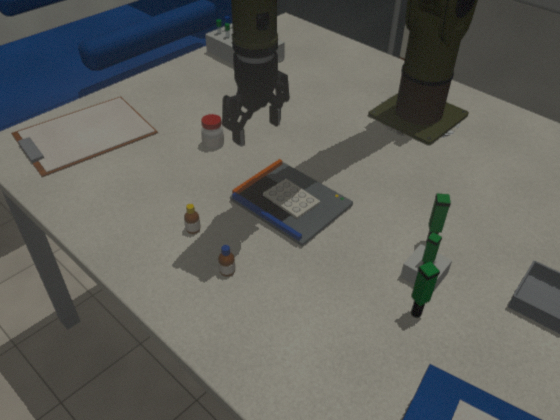

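View pics/wrist0.png

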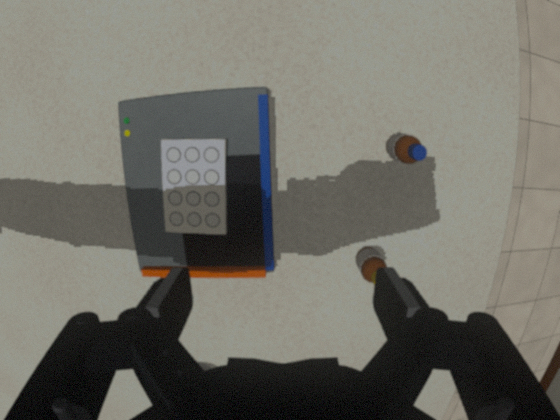

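View pics/side0.png

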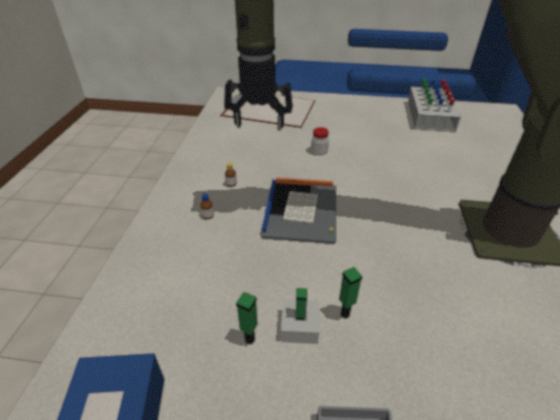

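The scene and side views show the small pusher in the stand (scene (432,245), side (301,302)), with larger free-standing pushers on either side. The wrist view shows the stage, with the blue stop at column 266, the orange stop at row 271 and the tile centred at (194,187).

```bash
cat > h.py <<'E'
from rig import manip
import cv2,numpy as np
def grab(n,save=None):
    s=manip.observe();c=manip.read_camera(n)
    if n=="wrist":
        T=np.eye(4);T[:3,:3]=s["tool_rot"];T[:3,3]=s["tool_pos"];c["T"]=T@c["hand_eye"]
    else: c["T"]=c["world_from_camera"]
    c["n"]=n
    if save: cv2.imwrite(f"pics/{save}.png",c["color"][...,::-1])
    return c
def ray(c,p):
    K=c["camera_matrix"];u=(np.array(p,float)-K[:2,2])/K[0,0]
    if c["n"]=="wrist":
        r=np.hypot(*u);d=np.array([*(u*np.sinc(r/np.pi)/1 if r==0 else u/r*np.sin(r)),np.cos(r)])
    else: d=np.array([*u,1.])
    return c["T"][:3,3],c["T"][:3,:3]@d
def plane(c,p,z):
    o,d=ray(c,p);return o+d*(z-o[2])/d[2]
def tri(c1,p1,c2,p2):
    (a,d),(b,e)=ray(c1,p1),ray(c2,p2);t=np.linalg.lstsq(np.c_[d,-e],b-a,rcond=None)[0]
    P,Q=a+t[0]*d,b+t[1]*e;return (P+Q)/2,np.linalg.norm(P-Q)
def mask(c,lo,hi,area=15):
    h=cv2.cvtColor(c["color"],cv2.COLOR_RGB2HSV);m=cv2.inRange(h,np.array(lo),np.array(hi))
    n,l,st,ce=cv2.connectedComponentsWithStats(m)
    return m,[(st[i],ce[i],l==i) for i in range(1,n) if st[i][4]>=area]
GREEN=((45,100,30),(85,255,255));BLUE=((105,120,40),(125,255,255));ORANGE=((3,150,90),(20,255,255))
E
python3 - <<'E'
from h import *
for n in("scene","side"):
    c=grab(n)
    for st,ce,l in mask(c,*GREEN,40)[1]: print(n,st,ce.round(1))
a=grab("scene");b=grab("side")
sel=lambda c,r:[x[1] for x in mask(c,*GREEN,60)[1] if r[0]<x[1][0]<r[1] and x[1][1]>180]
A=sel(a,(400,460));B=sel(b,(230,370))
for p in A:
  for q in B:
    P,e=tri(a,p,b,q); print(p.round(),q.round(),P.round(4),round(e,4))
w=grab("wrist")
for nm,z,col in(("blue",.027,BLUE),("or",.027,ORANGE)):
    for st,ce,l in mask(w,*col,100)[1]:
        ys,xs=np.nonzero(l);r=cv2.minAreaRect(np.c_[xs,ys].astype(np.float32))
        print(nm,st,[plane(w,p,z)[:2].round(4).tolist() for p in cv2.boxPoints(r)])
for n,p in(("tl",(163,139)),("tr",(226,139)),("br",(226,234)),("bl",(164,234))): print(n,plane(w,p,.023).round(4))
E
python3 - <<'E'
import cv2
i=cv2.imread('pics/scene0.png')[180:330,380:480];j=cv2.imread('pics/side0.png')[250:350,220:380]
a=cv2.resize(i,None,fx=4,fy=4,interpolation=2);b=cv2.resize(j,(400,250),interpolation=2)
import numpy as np
o=np.zeros((600,800,3),np.uint8);o[:,:400]=a;o[:250,400:]=b;cv2.imwrite('pics/crop.png',o)
E
```

```text
scene [437 194  13  10 110] [442.9 198.2]
scene [429 206  19  38 382] [437.4 222.9]
scene [413 242  26  64 883] [425.9 276.3]
side [422  79  10  24  74] [426.2  88.7]
side [341 268  20  41 522] [349.8 287.2]
side [296 289  10  29 230] [300.8 302.9]
side [238 293  18  42 566] [247.  313.1]
[443. 198.] [350. 287.] [0.4018 0.3026 0.1155] 0.0237
[443. 198.] [301. 303.] [0.4814 0.3538 0.1678] 0.075
[443. 198.] [247. 313.] [0.5546 0.3992 0.2234] 0.1114
[437. 223.] [350. 287.] [0.404  0.2929 0.0697] 0.0198
[437. 223.] [301. 303.] [0.4849 0.3442 0.1232] 0.0386
[437. 223.] [247. 313.] [0.5609 0.3915 0.1835] 0.0808
[429. 260.] [350. 287.] [0.4136 0.2843 0.0076] 0.0895
[429. 260.] [301. 303.] [0.4939 0.3329 0.0584] 0.0203
[429. 260.] [247. 313.] [0.5729 0.3817 0.124 ] 0.0316
[423. 289.] [350. 287.] [ 0.4265  0.282  -0.033 ] 0.1455
[423. 289.] [301. 303.] [0.5042 0.3263 0.0113] 0.0678
[423. 289.] [247. 313.] [0.5843 0.375  0.0788] 0.008
blue [ 258   95   15  175 1551] [[0.598, 0.0999], [0.6087, 0.1001], [0.6133, -0.0983], [0.6013, -0.0988]]
blue [410 145  15  15 171] [[0.768, 0.0502], [0.7856, 0.0512], [0.7868, 0.0352], [0.7691, 0.0344]]
or [141 269  29   9 197] [[0.4455, -0.1032], [0.4848, -0.1013], [0.4831, -0.1127], [0.4433, -0.1148]]
or [189 269  76   8 512] [[0.5112, -0.1003], [0.6035, -0.0984], [0.6033, -0.1078], [0.5101, -0.11]]
tl [0.4917 0.0563 0.023 ]
tr [0.5644 0.0533 0.023 ]
br [ 0.5598 -0.0556  0.023 ]
bl [ 0.4828 -0.0565  0.023 ]
```

View pics/crop.png

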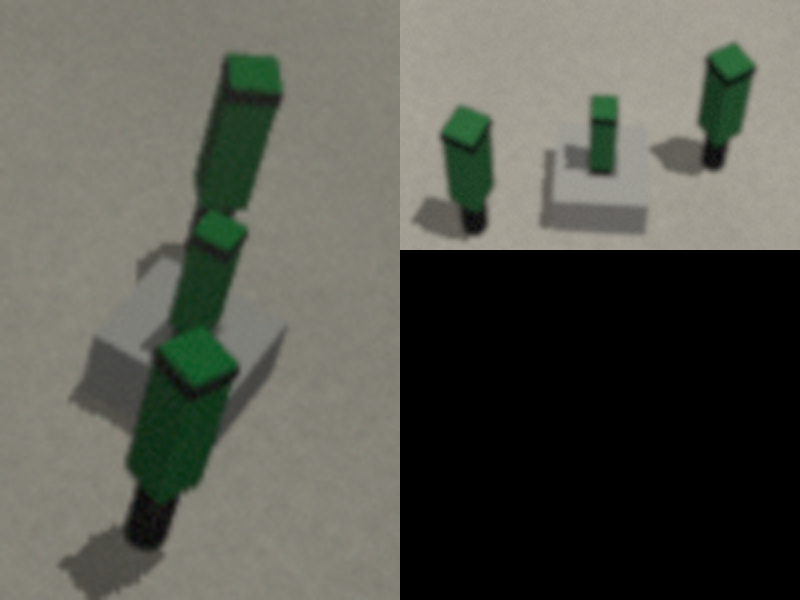

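```bash
python3 -m pendant '[100,33.5,-19.4,0,0,0,0, 100,33.5,-19.4,0,0,0,0, 100,33.5,-19.4,0,0,0,0, 100,33.5,-19.4,0,0,0,0, 100,33.5,-19.4,0,0,0,0]'
python3 -m pendant '[100,33.5,-19.4,0,0,0,0, 100,33.5,-19.4,0,0,0,0, 100,33.5,-19.4,0,0,0,0, 100,33.5,-19.4,0,0,0,0, 100,33.5,-19.4,0,0,0,0]'
python3 -m pendant '[100,0,0,0,0,0,6, 100,0,0,0,0,0,6, 100,0,0,0,0,0,6, 100,0,0,0,0,0,6, 100,0,0,0,0,0,6]'
python3 -m pendant '[100,0,0,0,0,0,6, 100,0,0,0,0,0,6, 100,0,0,0,0,0,6, 100,0,0,0,0,0,6, 100,0,0,0,0,0,6]'
python3 -m pendant '[100,0,0,0,0,0,6, 100,0,0,0,0,0,6, 100,0,0,0,0,0,6, 100,0,0,0,0,0,6, 100,0,0,0,0,0,6]'
python3 - <<'E'
from h import *
s=manip.observe();print(s["tool_pos"],s["tool_rot"].round(4).tolist())
w=grab("wrist","w1")
for st,ce,l in mask(w,*GREEN,60)[1]:
    print(st,ce.round(1),plane(w,ce,.11).round(4))
E
```

```text
clock: 0.82
tool_pos: [0.527, 0.1689, 0.2076]
tool_rot: [[0.0, 1.0, 0.0], [1.0, -0.0, 0.0], [0.0, 0.0, -1.0]]
wrist_force: [0.5, 0.8, 0.4]
grip_width: 0.0857
finger_force: 0.0
clock: 1.23
tool_pos: [0.4299, 0.3366, 0.2076]
tool_rot: [[0.0, 1.0, 0.0], [1.0, -0.0, 0.0], [0.0, 0.0, -1.0]]
wrist_force: [-0.2, 0.4, 0.0]
grip_width: 0.0857
finger_force: 0.0
clock: 1.65
tool_pos: [0.4309, 0.3352, 0.2075]
tool_rot: [[0.504, 0.864, 0.0], [0.864, -0.504, 0.0], [0.0, 0.0, -1.0]]
wrist_force: [-0.7, -0.2, 0.2]
grip_width: 0.0854
finger_force: 0.0
clock: 2.07
tool_pos: [0.431, 0.3352, 0.2075]
tool_rot: [[0.868, 0.496, 0.0], [0.496, -0.868, 0.0], [0.0, -0.0, -1.0]]
wrist_force: [0.5, -0.9, 0.2]
grip_width: 0.0855
finger_force: 0.0
clock: 2.48
tool_pos: [0.431, 0.3352, 0.2075]
tool_rot: [[1.0, -0.005, 0.0], [-0.005, -1.0, 0.0], [0.0, -0.0, -1.0]]
wrist_force: [0.1, 0.5, -0.1]
grip_width: 0.0852
finger_force: 0.0
[0.43095429 0.33524787 0.20750475] [[1.0, -0.0048, 0.0001], [-0.0048, -1.0, 0.0004], [0.0001, -0.0004, -1.0]]
[209   5  39  35 955] [228.5  21.7] [0.588 0.379 0.11 ]
[218  33  37  22 185] [237.3  43.7] [0.5681 0.3716 0.11  ]
[270 123  24  23 475] [282.2 134.2] [0.4924 0.3361 0.11  ]
[311 225  37  38 816] [329.4 243.5] [0.398 0.295 0.11 ]
```

View pics/w1.png

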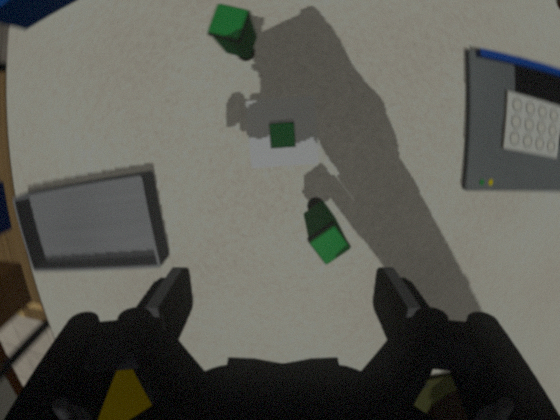

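The cap of the small pusher is at pixel (282,134) in the white stand, almost square to the image. The large pushers are clear of it at (230,25) and (328,243).

Run:
```python
from h import *
w=grab("wrist")
for st,ce,l in mask(w,*GREEN,60)[1]:
    if st[4]>600 or st[1]<100: continue
    ys,xs=np.nonzero(l);P=np.array([plane(w,p,.11)[:2] for p in zip(xs,ys)])
    (c,sz,a)=cv2.minAreaRect((P*1000).astype(np.float32));print(c,sz,a)
# stand top: bright whiter pixels near
h=cv2.cvtColor(w["color"],cv2.COLOR_RGB2HSV);print(h[155,290],h[155,230],h[180,285],h[150,260])
cr=cv2.resize(w["color"][100:190,230:350,::-1],None,fx=6,fy=6,interpolation=cv2.INTER_CUBIC);cv2.imwrite("pics/c1.png",cr)
```

```text
(492.2311706542969, 336.8671875) (18.076929092407227, 17.719417572021484) 3.2475991249084473
[ 75   4 131] [ 33  24 126] [ 27  21 134] [ 60   2 130]
```

View pics/c1.png

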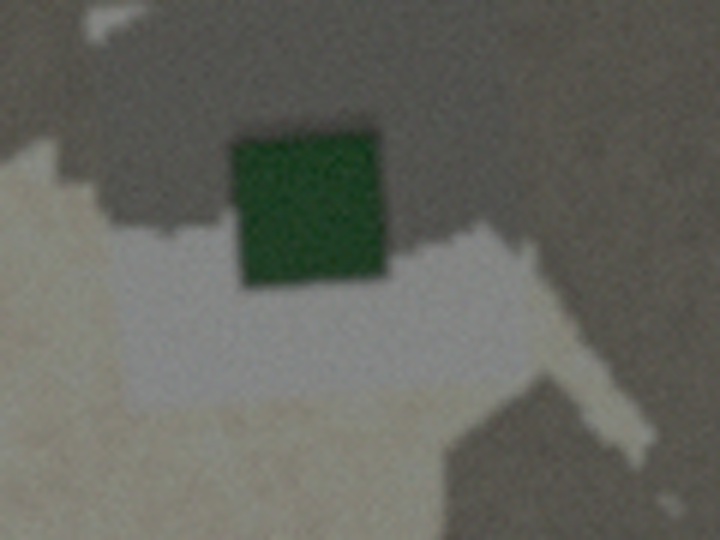

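```bash
python3 -m pendant '[100,0,0,0,0,0,-4.2, 100,15.3,0.7,0,0,0,0, 100,15.3,0.7,0,0,0,0, 100,15.3,0.7,0,0,0,0, 100,15.4,0.7,0,0,0,0]'
python3 -m pendant '[100,0,0,39.5,0,0,0, 100,0,0,39.5,0,0,0, 100,0,0,39.5,0,0,0, 100,0,0,20,0,0,0, 100,0,0,20,0,0,0]'
python3 -m pendant '[40,0,0,0,0,0,0, 20,0,0,0,0,0,0, 20,0,0,0,0,0,0, 10,0,0,0,0,0,0, 0,0,0,0,0,0,0]' 60
python3 -m pendant '[0,0,0,0,0,0,0, 0,0,0,0,0,0,0, 0,0,0,0,0,0,0, 0,0,0,0,0,0,0, 0,0,0,0,0,0,0]'
```

```text
clock: 3.0
tool_pos: [0.4929, 0.3368, 0.2075]
tool_rot: [[0.997, 0.077, -0.0], [0.077, -0.997, 0.0], [0.0, -0.0, -1.0]]
wrist_force: [-0.5, 0.4, 1.2]
grip_width: 0.0856
finger_force: 0.0
clock: 3.42
tool_pos: [0.4913, 0.3363, 0.0467]
tool_rot: [[0.997, 0.077, -0.002], [0.077, -0.997, -0.001], [-0.002, 0.001, -1.0]]
wrist_force: [-0.1, 0.5, 0.2]
grip_width: 0.0854
finger_force: 0.0
clock: 3.83
tool_pos: [0.4934, 0.3374, 0.0505]
tool_rot: [[0.997, 0.074, 0.002], [0.074, -0.997, 0.002], [0.003, -0.002, -1.0]]
wrist_force: [0.2, -0.7, 0.5]
grip_width: 0.0253
finger_force: 0.0
clock: 4.25
tool_pos: [0.4932, 0.3373, 0.0504]
tool_rot: [[0.997, 0.073, 0.002], [0.073, -0.997, 0.001], [0.002, -0.001, -1.0]]
wrist_force: [0.1, -0.3, 7.0]
grip_width: 0.0194
finger_force: 58.4
```

```bash
python3 -m pendant '[0,0,0,0,0,0,0, 0,0,0,-10,0,0,0, 0,0,0,-15,0,0,0, 0,0,0,-20,0,0,0, 0,0,0,-25,0,0,0]' 100
python3 -m pendant '[0,0,0,-25,0,0,0, 0,0,0,-25,0,0,0, 0,-6.7,33.3,0,0,0,0, 0,-6.7,33.3,0,0,0,0, 0,-6.7,33.3,0,0,0,0]'
python3 -m pendant '[0,-6.7,33.3,0,0,0,0, 0,-6.7,33.3,0,0,0,0, 0,-6.7,33.3,0,0,0,0, 0,-6.7,33.3,0,0,0,0, 0,-6.7,33.3,0,0,0,0]'
python3 -m pendant '[0,-6.7,33.3,0,0,0,0, 0,-6.7,33.3,0,0,0,3, 0,0,0,0,0,0,0, 0,0,0,0,0,0,0, 0,0,0,0,0,0,0]'
python3 - <<'E'
from h import *
s=manip.observe();print(s["tool_pos"],s["tool_rot"].round(4).tolist())
w=grab("wrist","w2")
E
```

```text
clock: 4.67
tool_pos: [0.4913, 0.3362, 0.1193]
tool_rot: [[0.997, 0.074, -0.002], [0.074, -0.997, -0.001], [-0.002, 0.001, -1.0]]
wrist_force: [1.1, 0.4, -0.2]
grip_width: 0.0188
finger_force: 97.5
clock: 5.08
tool_pos: [0.4794, 0.2351, 0.1701]
tool_rot: [[0.997, 0.075, 0.002], [0.075, -0.997, 0.001], [0.002, -0.001, -1.0]]
wrist_force: [0.2, -0.6, -1.1]
grip_width: 0.0192
finger_force: 97.6
clock: 5.5
tool_pos: [0.4581, 0.0656, 0.1697]
tool_rot: [[0.997, 0.074, 0.001], [0.074, -0.997, 0.0], [0.001, -0.0, -1.0]]
wrist_force: [-0.1, -0.7, -0.8]
grip_width: 0.019
finger_force: 97.7
clock: 5.92
tool_pos: [0.4502, 0.0003, 0.1694]
tool_rot: [[1.0, 0.021, 0.001], [0.021, -1.0, 0.001], [0.001, -0.001, -1.0]]
wrist_force: [-0.2, 0.3, -1.1]
grip_width: 0.0185
finger_force: 97.7
[4.50243822e-01 2.59753029e-04 1.69366429e-01] [[0.9998, 0.0214, 0.0009], [0.0214, -0.9998, 0.0007], [0.0009, -0.0007, -1.0]]
```

View pics/w2.png

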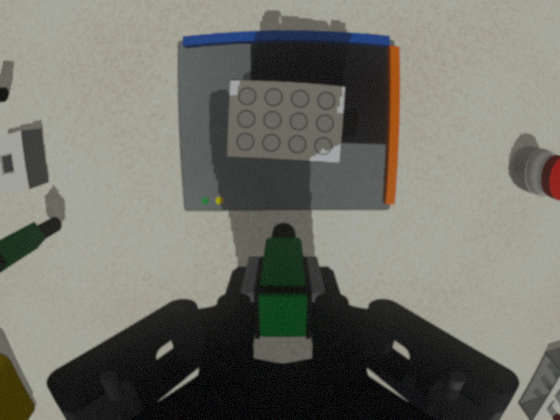

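The foot is at (283,230). The tile corners are at (231,81), (344,86), (340,162) and (227,156); the blue stop is along row 41 and the orange one along column 392.

```bash
cat > stage.py <<'E'
from h import *
def edges(w):
    out={}
    for nm,col in(("blue",BLUE),("or",ORANGE)):
        big=[x for x in mask(w,*col,100)[1] if x[0][0]>120 and x[0][0]+x[0][2]<520];l=max(big,key=lambda x:x[0][4])[2]
        ys,xs=np.nonzero(l);P=[]
        if nm=="blue":
            for u in range(xs.min()+8,xs.max()-8,2):
                P.append(plane(w,(u,ys[xs==u].max()+.5),.015)[:2])
        else:
            for v in range(ys.min()+8,ys.max()-8,2):
                P.append(plane(w,(xs[ys==v].min()-.5,v),.015)[:2])
        vx,vy,x,y=cv2.fitLine(np.float32(P)*1000,cv2.DIST_HUBER,0,.01,.01).ravel();out[nm]=(x,y,vx,vy)
    x,y,vx,vy=out["blue"];x2,y2,ux,uy=out["or"]
    t=np.linalg.solve([[vx,-ux],[vy,-uy]],[x2-x,y2-y]);C=np.array([x+t[0]*vx,y+t[0]*vy])
    yb=np.degrees(np.arctan2(-vx*np.sign(vy),abs(vy)));yo=np.degrees(np.arctan2(uy*np.sign(ux),abs(ux)))
    return C,yb,yo
E
python3 - <<'E'
from stage import *
w=grab("wrist");C,yb,yo=edges(w);print("corner",C,yb,yo)
a=np.radians((yb+yo)/2);R=np.array([[np.cos(a),-np.sin(a)],[np.sin(a),np.cos(a)]])
for p in((231,81),(344,86),(340,162),(227,156)):
    q=plane(w,p,.023)[:2]*1000;print(p,q.round(1),"rel corner, stage axes",(R.T@(q-C)).round(1))
print("foot",[ (plane(w,(283,y),z)*1000).round(1) for y,z in((224,.129),)], "R",w["T"][:3,3].round(3))
E
```

```text
corner [ 605.44385 -102.70488] 1.4976599 1.3274435
(231, 81) [561.   53.4] rel corner, stage axes [-40.6 157.2]
(344, 86) [558.9 -54.2] rel corner, stage axes [-45.3  49.6]
(340, 162) [484.5 -53.4] rel corner, stage axes [-119.7   52.3]
(227, 156) [487.9  56.8] rel corner, stage axes [-113.6  162.4]
foot [array([454.9,   1.7, 129. ])] R [0.524 0.003 0.336]
```

```bash
python3 -m pendant '[0,17.5,4.8,25,0,0,0, 0,0,0,25,0,0,0, 0,0,0,25,0,0,0, 0,0,0,20,0,0,0, 0,0,0,10,0,0,0]'
python3 -m pendant '[0,0,0,5,0,0,0, 0,0,0,0,0,0,0, 0,0,0,0,0,0,0, 0,0,0,0,0,0,0, 0,0,0,0,0,0,0]'
python3 - <<'E'
from h import *
grab("side","s3")
i=cv2.imread("pics/s3.png")[170:260,240:360];cv2.imwrite("pics/s3c.png",cv2.resize(i,None,fx=6,fy=6,interpolation=2))
E
```

```text
clock: 6.43
tool_pos: [0.4668, -0.0029, 0.0617]
tool_rot: [[1.0, 0.024, -0.003], [0.024, -1.0, 0.001], [-0.003, -0.001, -1.0]]
wrist_force: [-0.1, -0.0, -0.1]
grip_width: 0.0187
finger_force: 97.7
clock: 6.85
tool_pos: [0.4682, -0.0044, 0.0597]
tool_rot: [[1.0, 0.021, 0.002], [0.021, -1.0, 0.0], [0.002, -0.0, -1.0]]
wrist_force: [-0.2, 1.1, -0.1]
grip_width: 0.0189
finger_force: 97.7
```

View pics/s3c.png

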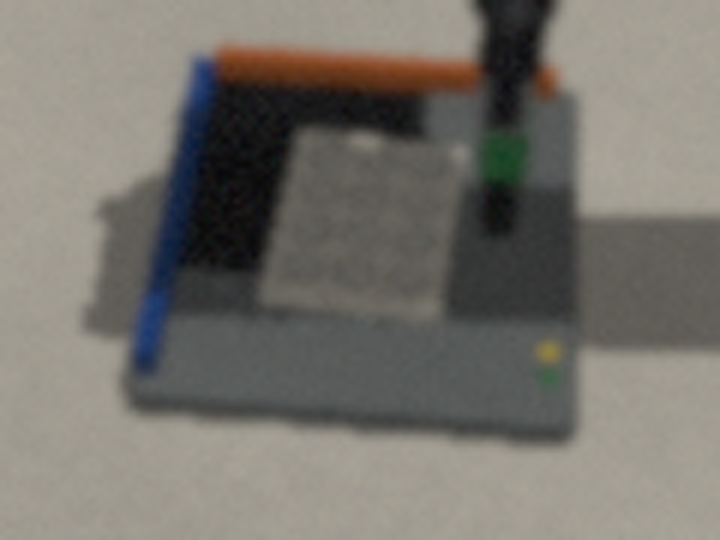

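The foot stands about 10 mm clear of the tile's -x edge (crop (497,225)), just above the stage top.

```bash
python3 -m pendant '[0,1,0,1.5,0,0,0, 0,2,0,0,0,0,0, 0,2,0,0,0,0,0, 0,2,0,0,0,0,0, 0,2,0,0,0,0,0]'
python3 -m pendant '[0,2,0,0,0,0,0, 0,2,0,0,0,0,0, 0,2,0,0,0,0,0, 0,2,0,0,0,0,0, 0,2,0,0,0,0,0]'
python3 -m pendant '[0,2,0,0,0,0,0, 0,2,0,0,0,0,0, 0,2,0,0,0,0,0, 0,2,0,0,0,0,0, 0,2,0,0,0,0,0]'
python3 -m pendant '[0,2,0,0,0,0,0, 0,2,0,0,0,0,0, 0,2,0,0,0,0,0, 0,2,0,0,0,0,0, 0,2,0,0,0,0,0]'
python3 - <<'E'
from stage import *
w=grab("wrist","w4");print(edges(w))
E
```

```text
clock: 7.32
tool_pos: [0.4769, -0.0045, 0.0574]
tool_rot: [[1.0, 0.021, 0.0], [0.021, -1.0, 0.0], [0.0, -0.0, -1.0]]
wrist_force: [-0.1, 0.6, -1.3]
grip_width: 0.0186
finger_force: 97.7
clock: 7.73
tool_pos: [0.4861, -0.0043, 0.0573]
tool_rot: [[1.0, 0.021, -0.001], [0.021, -1.0, -0.0], [-0.001, -0.0, -1.0]]
wrist_force: [-2.4, -0.3, 0.8]
grip_width: 0.0192
finger_force: 97.7
clock: 8.15
tool_pos: [0.4969, -0.0041, 0.0574]
tool_rot: [[1.0, 0.021, 0.0], [0.021, -1.0, 0.0], [0.0, 0.0, -1.0]]
wrist_force: [-1.6, 0.6, -0.7]
grip_width: 0.0184
finger_force: 97.7
clock: 8.57
tool_pos: [0.5067, -0.0039, 0.0574]
tool_rot: [[1.0, 0.021, 0.0], [0.021, -1.0, -0.0], [0.0, 0.0, -1.0]]
wrist_force: [-1.4, -0.4, -0.2]
grip_width: 0.0187
finger_force: 97.7
(array([604.27277, -99.93924], dtype=float32), np.float32(1.4112512), np.float32(2.0265589))
```

View pics/w4.png

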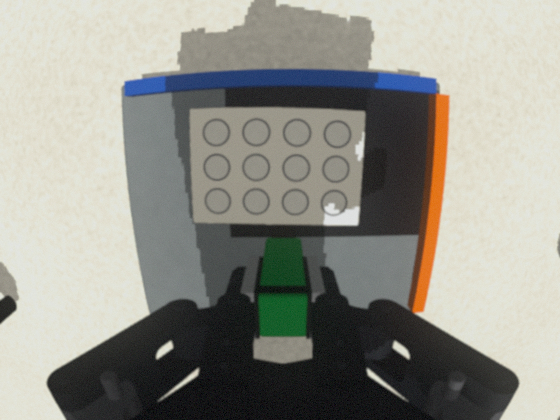

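The tile's +x edge runs from (191,108) to (365,110), nearly parallel to the blue stop at rows 80–92. The foot is about mid-edge.

Run:
```python
from stage import *
w=grab("wrist");C,yb,yo=edges(w)
a=np.radians(yb);R=np.array([[np.cos(a),-np.sin(a)],[np.sin(a),np.cos(a)]])
for p in((191,108),(365,110),(359,226),(194,223)):
    q=plane(w,p,.023)[:2]*1000;print(p,(R.T@(q-C)).round(1))
print(C,yb, "tcp",R.T@(manip.observe()["tool_pos"][:2]*1000-C))
```

```text
(191, 108) [-11.9 156.1]
(365, 110) [-13.9  47.8]
(359, 226) [-89.6  48.5]
(194, 223) [-87.1 158.4]
[ 604.1458 -100.0955] 1.3998653 tcp [-94.51769122  98.55114581]
```

```bash
python3 -m pendant '[0,2,0,0,0,0,0, 0,2,0,0,0,0,0, 0,2,0,0,0,0,0, 0,2,0,0,0,0,0, 0,1,0,0,0,0,0]'
python3 -m pendant '[0,0.5,0,0,0,0,0, 0,0.5,0,0,0,0,0, 0,0.5,0,0,0,0,0, 0,0,0,0,0,0,0, 0,0,0,0,0,0,0]'
python3 -m pendant '[0,0.4,0,0,0,0,0, 0,0.4,0,0,0,0,0, 0,0,0,0,0,0,0, 0,0,0,0,0,0,0, 0,0,0,0,0,0,0]'
```

```text
clock: 9.08
tool_pos: [0.5159, -0.0038, 0.0574]
tool_rot: [[1.0, 0.021, 0.0], [0.021, -1.0, -0.0], [0.0, 0.0, -1.0]]
wrist_force: [-0.8, 0.0, -0.5]
grip_width: 0.0188
finger_force: 97.7
clock: 9.5
tool_pos: [0.517, -0.0037, 0.0574]
tool_rot: [[1.0, 0.021, 0.0], [0.021, -1.0, -0.0], [0.0, 0.0, -1.0]]
wrist_force: [-1.7, -0.6, 0.9]
grip_width: 0.0187
finger_force: 97.7
clock: 9.92
tool_pos: [0.5181, -0.0037, 0.0574]
tool_rot: [[1.0, 0.021, 0.001], [0.021, -1.0, -0.0], [0.001, 0.0, -1.0]]
wrist_force: [-1.1, -0.7, -0.2]
grip_width: 0.0192
finger_force: 97.7
```

```bash
python3 -m pendant '[0,0.4,0,0,0,0,0, 0,0.4,0,0,0,0,0, 0,0,0,0,0,0,0, 0,0,0,0,0,0,0, 0,0,0,0,0,0,0]'
python3 -m pendant '[0,0.4,0,0,0,0,0, 0,0.3,0,0,0,0,0, 0,0,0,0,0,0,0, 0,0,0,0,0,0,0, 0,0,0,0,0,0,0]'
```

```text
clock: 10.33
tool_pos: [0.5186, -0.0036, 0.0574]
tool_rot: [[1.0, 0.021, 0.0], [0.021, -1.0, 0.0], [0.0, -0.0, -1.0]]
wrist_force: [-2.6, -0.2, -0.5]
grip_width: 0.0188
finger_force: 97.7
clock: 10.75
tool_pos: [0.5196, -0.0036, 0.0574]
tool_rot: [[1.0, 0.021, 0.001], [0.021, -1.0, -0.0], [0.001, 0.0, -1.0]]
wrist_force: [-1.3, -0.6, -0.9]
grip_width: 0.0185
finger_force: 97.7
```

```bash
python3 -m pendant '[0,0.4,0,0,0,0,0, 0,0.3,0,0,0,0,0, 0,0,0,0,0,0,0, 0,0,0,0,0,0,0, 0,0,0,0,0,0,0]' | grep -E 'pos|force'
python3 -m pendant '[0,0.4,0,0,0,0,0, 0,0.3,0,0,0,0,0, 0,0,0,0,0,0,0, 0,0,0,0,0,0,0, 0,0,0,0,0,0,0]' | grep -E 'pos|force'
python3 - <<'E'
from stage import *
w=grab("wrist","w5")
c=w["color"][60:290,110:450,::-1];cv2.imwrite("pics/w5c.png",cv2.resize(c,None,fx=2.3,fy=2.3,interpolation=2))
E
```

```text
tool_pos: [0.5197, -0.0036, 0.0574]
wrist_force: [-2.8, -0.9, 0.6]
finger_force: 97.7
tool_pos: [0.5203, -0.0036, 0.0574]
wrist_force: [-2.7, 0.6, 1.0]
finger_force: 97.7
```

View pics/w5c.png

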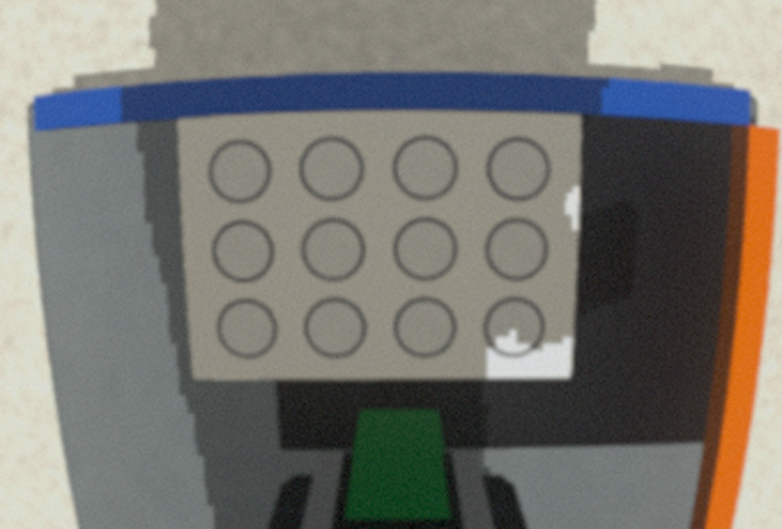

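The tile now lies along the blue stop with its +x edge at or very near it, and the foot is at mid-edge.

```bash
python3 -m pendant '[0,0.3,0,0,0,0,0, 0,0.3,0,0,0,0,0, 0,0,0,0,0,0,0, 0,0,0,0,0,0,0, 0,0,0,0,0,0,0]' | grep -E 'pos|wrist'
python3 -m pendant '[0,0.3,0,0,0,0,0, 0,0.3,0,0,0,0,0, 0,0,0,0,0,0,0, 0,0,0,0,0,0,0, 0,0,0,0,0,0,0]' | grep -E 'pos|wrist'
python3 -m pendant '[0,0,0,0,0,0,0, 0,0,0,0,0,0,0, 0,0,0,0,0,0,0, 0,0,0,0,0,0,0, 0,0,0,0,0,0,0]' | grep -E 'pos|wrist'
```

```text
tool_pos: [0.5205, -0.0036, 0.0574]
wrist_force: [-4.1, -0.1, 3.0]
tool_pos: [0.5206, -0.0036, 0.0573]
wrist_force: [-5.4, 0.2, 2.9]
tool_pos: [0.5207, -0.0036, 0.0573]
wrist_force: [-5.4, -0.2, 2.5]
```

```bash
python3 -m pendant '[0,-4,0,0,0,0,0, 0,-4,0,0,0,0,0, 0,0,11,0,0,0,0, 0,0,11,0,0,0,0, 0,0,11,0,0,0,0]' | grep -E 'pos|wrist'
python3 -m pendant '[0,1,0,0,0,0,0, 0,1,0,0,0,0,0, 0,1,0,0,0,0,0, 0,1,0,0,0,0,0, 0,0,0,0,0,0,0]' | grep -E 'pos|wrist'
python3 -m pendant '[0,0.5,0,0,0,0,0, 0,0.5,0,0,0,0,0, 0,0.4,0,0,0,0,0, 0,0,0,0,0,0,0, 0,0,0,0,0,0,0]' | grep -E 'pos|wrist'
python3 -m pendant '[0,0.4,0,0,0,0,0, 0,0.3,0,0,0,0,0, 0,0,0,0,0,0,0, 0,0,0,0,0,0,0, 0,0,0,0,0,0,0]' | grep -E 'pos|wrist'
```

```text
tool_pos: [0.516, -0.0385, 0.0577]
wrist_force: [0.6, 0.8, -0.1]
tool_pos: [0.5191, -0.0359, 0.0574]
wrist_force: [-0.3, -0.1, -0.2]
tool_pos: [0.52, -0.0366, 0.0574]
wrist_force: [0.2, 0.2, -1.3]
tool_pos: [0.5207, -0.0366, 0.0574]
wrist_force: [0.2, -0.2, -1.1]
```

```bash
python3 -m pendant '[0,0.4,0,0,0,0,0, 0,0.4,0,0,0,0,0, 0,0,0,0,0,0,0, 0,0,0,0,0,0,0, 0,0,0,0,0,0,0]' | grep -E 'pos|wrist'
python3 -m pendant '[0,0.4,0,0,0,0,0, 0,0.3,0,0,0,0,0, 0,0,0,0,0,0,0, 0,0,0,0,0,0,0, 0,0,0,0,0,0,0]' | grep -E 'pos|wrist'
python3 -m pendant '[0,0.4,0,0,0,0,0, 0,0.3,0,0,0,0,0, 0,0,0,0,0,0,0, 0,0,0,0,0,0,0, 0,0,0,0,0,0,0]' | grep -E 'pos|wrist'
```

```text
tool_pos: [0.5211, -0.0366, 0.0574]
wrist_force: [-1.0, -0.2, -0.1]
tool_pos: [0.5214, -0.0366, 0.0573]
wrist_force: [-3.1, -0.4, 1.5]
tool_pos: [0.5216, -0.0366, 0.0573]
wrist_force: [-4.3, -0.6, 3.9]
```

```bash
python3 -m pendant '[0,0.3,0,0,0,0,0, 0,0,0,0,0,0,0, 0,0,0,0,0,0,0, 0,0,0,0,0,0,0, 0,0,0,0,0,0,0]' | grep -E 'pos|wrist'
python3 -m pendant '[0,-3,0,0,0,0,0, 0,-5,0,0,0,0,0, 0,-5,0,0,0,0,0, 0,0,-10,0,0,0,0, 0,0,-20,0,0,0,0]' | grep -E 'pos|wrist'
python3 -m pendant '[0,0,-20,0,0,0,0, 0,0,-20,0,0,0,0, 0,0,-20,0,0,0,0, 0,0,-15,0,0,0,0, 0,0,-7,0,0,0,0]' | grep -E 'pos|wrist'
python3 -m pendant '[0,10,0,0,0,0,0, 0,15,0,0,0,0,0, 0,15,0,0,0,0,0, 0,11,0,0,0,0,0, 0,0,0,0,0,0,0]' | grep -E 'pos|wrist'
python3 - <<'E'
from stage import *
w=grab("wrist","w6")
im=w["color"].astype(int)
try: print(edges(w))
except Exception as e: print(e)
h=cv2.cvtColor(w["color"],cv2.COLOR_RGB2HSV)
# tile outline: bright low-saturation greys in stage area
for v in range(60,300,20): print(v,[int(x) for x in im[v,120:540:12].mean(1)])
E
```

```text
tool_pos: [0.5216, -0.0366, 0.0572]
wrist_force: [-5.6, -0.8, 3.3]
tool_pos: [0.5104, -0.009, 0.0577]
wrist_force: [0.3, -0.3, -0.9]
tool_pos: [0.5084, 0.0794, 0.0574]
wrist_force: [-0.1, 0.2, -1.3]
tool_pos: [0.5625, 0.0763, 0.0577]
wrist_force: [0.9, 0.1, 0.1]
max() iterable argument is empty
60 [167, 169, 167, 169, 166, 168, 168, 165, 164, 165, 104, 102, 101, 101, 101, 99, 106, 105, 106, 104, 99, 165, 166, 165, 166, 166, 168, 167, 165, 164, 166, 168, 169, 167, 165]
80 [163, 167, 166, 162, 169, 163, 163, 164, 164, 168, 101, 103, 104, 100, 98, 99, 101, 102, 99, 103, 106, 165, 167, 169, 163, 168, 165, 167, 168, 169, 169, 167, 165, 168, 167]
100 [163, 162, 168, 163, 165, 159, 165, 159, 163, 104, 103, 99, 99, 102, 100, 100, 103, 102, 97, 108, 107, 158, 168, 165, 167, 165, 168, 163, 169, 162, 165, 163, 163, 164, 164]
120 [168, 165, 164, 161, 165, 165, 104, 102, 103, 104, 99, 107, 101, 98, 101, 97, 99, 102, 104, 98, 106, 164, 165, 163, 158, 160, 167, 168, 166, 168, 163, 167, 167, 165, 163]
140 [163, 159, 160, 164, 159, 166, 107, 99, 102, 101, 105, 104, 101, 101, 98, 101, 99, 96, 99, 106,
[... 532 characters left out ...]
 166, 167, 41, 34, 32, 36, 80, 163]
220 [162, 160, 161, 163, 167, 161, 160, 140, 106, 99, 65, 59, 56, 55, 54, 63, 95, 109, 110, 171, 167, 172, 170, 169, 166, 169, 168, 167, 167, 38, 38, 36, 49, 92, 160]
240 [160, 168, 167, 164, 159, 162, 162, 160, 105, 97, 60, 61, 58, 33, 31, 41, 94, 104, 104, 133, 167, 168, 156, 155, 164, 169, 146, 131, 144, 43, 35, 36, 39, 105, 160]
260 [162, 165, 162, 165, 164, 162, 159, 161, 160, 102, 62, 58, 29, 30, 36, 35, 59, 96, 103, 150, 123, 166, 169, 159, 165, 169, 167, 133, 36, 35, 32, 33, 73, 160, 165]
280 [165, 165, 164, 161, 165, 163, 161, 161, 167, 100, 28, 60, 31, 25, 20, 30, 51, 24, 78, 165, 167, 168, 161, 146, 130, 84, 56, 41, 40, 33, 38, 41, 89, 166, 162]
```

```bash
python3 -m pendant '[0,-3,1,0,0,0,0, 0,0,2,0,0,0,0, 0,0,2,0,0,0,0, 0,0,2,0,0,0,0, 0,0,2,0,0,0,0]' | grep -E 'pos|wrist'
python3 -m pendant '[0,0,2,0,0,0,0, 0,0,2,0,0,0,0, 0,0.02,2,0,0,0,0, 0,0.02,2,0,0,0,0, 0,0.02,2,0,0,0,0]' | grep -E 'pos|wrist'
python3 -m pendant '[0,0.02,2,0,0,0,0, 0,0.02,2,0,0,0,0, 0,0.02,2,0,0,0,0, 0,0.02,2,0,0,0,0, 0,0.02,2,0,0,0,0]' | grep -E 'pos|wrist'
python3 -m pendant '[0,0.02,2,0,0,0,0, 0,0.02,2,0,0,0,0, 0,0.02,2,0,0,0,0, 0,0.02,2,0,0,0,0, 0,0.02,2,0,0,0,0]' | grep -E 'pos|wrist'
python3 - <<'E'
from h import *
w=grab("wrist","w7")
m,b=mask(w,*BLUE,100)
for st,ce,l in b: print(st,ce.round())
g=w["color"].astype(int).mean(2)
for v in range(150,280,10): print(v,[int(x) for x in g[v,300:480:6]])
E
```

```text
tool_pos: [0.5557, 0.0667, 0.0575]
wrist_force: [-0.4, -0.4, -1.0]
tool_pos: [0.5562, 0.0577, 0.0574]
wrist_force: [-1.1, 2.3, 0.7]
tool_pos: [0.5565, 0.0472, 0.0574]
wrist_force: [-0.1, 3.3, 0.7]
tool_pos: [0.5568, 0.0371, 0.0574]
wrist_force: [-1.1, 4.9, 1.5]
[ 185  152  296   21 4668] [329. 161.]
150 [68, 72, 67, 74, 72, 73, 79, 77, 82, 90, 91, 94, 98, 103, 106, 105, 107, 110, 111, 115, 117, 114, 111, 113, 114, 113, 117, 117, 146, 179]
160 [48, 45, 54, 54, 55, 58, 58, 57, 58, 63, 83, 67, 64, 63, 63, 64, 89, 91, 89, 94, 93, 92, 87, 87, 92, 92, 91, 89, 86, 86]
170 [110, 112, 109, 111, 111, 116, 112, 111, 108, 108, 108, 113, 111, 108, 103, 147, 147, 143, 133, 126, 119, 112, 104, 104, 96, 89, 85, 90, 90, 91]
180 [118, 115, 118, 85, 82, 102, 118, 116, 116, 111, 84, 88, 122, 118, 119, 184, 125, 151, 184, 187, 182, 180, 146, 185, 182, 183, 50, 52, 44, 57]
190 [117, 122, 104, 110, 114, 113, 97, 119, 92, 112, 114, 116, 97, 122, 113, 183, 183, 181, 135, 185, 133, 178, 183, 179, 182, 180, 50, 47, 41, 58]
200 [119, 117, 86, 113, 114, 100, 118, 121, 117, 110, 113, 111, 166, 184, 183, 169, 182,
[... 398 characters left out ...]
, 186, 130, 182, 183, 176, 183, 183, 134, 183, 182, 146, 184, 185, 170, 180, 170, 184, 179, 50, 50, 47, 52, 103]
240 [73, 116, 117, 117, 116, 178, 183, 186, 187, 185, 184, 183, 184, 188, 181, 183, 182, 187, 182, 180, 180, 175, 184, 181, 162, 50, 42, 50, 60, 102]
250 [39, 118, 90, 111, 114, 104, 180, 187, 146, 182, 183, 156, 185, 185, 177, 178, 181, 150, 183, 138, 179, 181, 148, 185, 88, 44, 49, 56, 67, 102]
260 [41, 36, 62, 98, 111, 123, 184, 183, 172, 182, 182, 142, 183, 184, 177, 183, 170, 182, 182, 135, 180, 165, 182, 183, 41, 46, 44, 58, 94, 103]
270 [35, 19, 65, 61, 32, 46, 182, 181, 182, 181, 185, 184, 181, 183, 185, 183, 183, 185, 177, 171, 167, 161, 140, 118, 42, 42, 47, 55, 97, 128]
```

Run:
```python
from h import *
w=grab("wrist")
g=w["color"].astype(int).mean(2);h=cv2.cvtColor(w["color"],cv2.COLOR_RGB2HSV);m=mask(w,*BLUE,100)[0]
for u in range(300,455,10):
    r=np.nonzero(m[140:200,u])[0].max()+140
    t=np.nonzero((g[r:r+30,u]>100)&(h[r:r+30,u,1]<60))[0].min()+r
    a=plane(w,(u,r+.5),.023)*1000;b=plane(w,(u,t-.5),.023)*1000
    print(u,r,t,a[:2].round(1),b[:2].round(1),[int(x) for x in g[r-1:r+5,u]])
```

```text
300 167 170 [600.6  27.2] [599.3  27.1] [54, 57, 73, 99, 115, 117]
310 167 170 [600.8  20.9] [599.5  20.9] [53, 57, 70, 95, 109, 117]
320 167 170 [600.9  14.6] [599.7  14.6] [49, 56, 68, 92, 109, 119]
330 167 169 [601.2   8.3] [600.5   8.3] [51, 57, 73, 101, 111, 120]
340 167 170 [601.4   1.9] [600.1   1.8] [61, 57, 76, 93, 112, 121]
350 167 170 [601.6  -4.6] [600.3  -4.6] [60, 58, 72, 93, 111, 119]
360 167 170 [601.9 -11.1] [600.6 -11.2] [60, 57, 74, 96, 112, 118]
370 167 170 [602.2 -17.7] [600.9 -17.8] [56, 61, 67, 84, 111, 120]
380 168 170 [601.9 -24.5] [601.2 -24.6] [68, 68, 84, 104, 121, 120]
390 168 170 [602.2 -31.4] [601.5 -31.5] [62, 68, 89, 118, 139, 148]
400 168 170 [602.6 -38.4] [601.9 -38.5] [84, 93, 111, 146, 174, 188]
410 169 171 [602.3 -45.7] [601.6 -45.7] [90, 97, 135, 168, 184, 187]
420 169 171 [602.7 -53. ] [602.  -53.1] [90, 96, 127, 161, 179, 184]
430 169 171 [603.1 -60.6] [602.5 -60.6] [86, 91, 107, 141, 173, 183]
440 170 172 [602.9 -68.4] [602.3 -68.5] [90, 100, 129, 160, 178, 183]
450 170 172 [603.4 -76.5] [602.7 -76.6] [85, 94, 118, 154, 175, 182]
```

```bash
python3 -m pendant '[0,-0.5,1,0,0,0,0, 0,0,2,0,0,0,0, 0,0,2,0,0,0,0, 0,0,2,0,0,0,0, 0,0,1,0,0,0,0]' | grep -E 'pos|wrist'
python3 -m pendant '[0,0,1,0,0,0,0, 0,0,1,0,0,0,0, 0,0,1,0,0,0,0, 0,0,1,0,0,0,0, 0,0,1,0,0,0,0]' | grep -E 'pos|wrist'
```

```text
tool_pos: [0.5568, 0.0282, 0.0574]
wrist_force: [-0.9, 1.7, -0.6]
tool_pos: [0.5567, 0.0241, 0.0574]
wrist_force: [-0.7, 1.3, -2.0]
```

```bash
python3 -m pendant '[0,0,1,0,0,0,0, 0,0,1,0,0,0,0, 0,0,1,0,0,0,0, 0,0,1,0,0,0,0, 0,0,1,0,0,0,0]' | grep -E 'pos|wrist'
python3 -m pendant '[0,0,0.5,0,0,0,0, 0,0,0.5,0,0,0,0, 0,0,0.3,0,0,0,0, 0,0,0,0,0,0,0, 0,0,0,0,0,0,0]' | grep -E 'pos|wrist'
python3 -m pendant '[0,0,0.4,0,0,0,0, 0,0,0.4,0,0,0,0, 0,0,0,0,0,0,0, 0,0,0,0,0,0,0, 0,0,0,0,0,0,0]' | grep -E 'pos|wrist'
```

```text
tool_pos: [0.5568, 0.0191, 0.0574]
wrist_force: [-0.1, 2.5, -0.5]
tool_pos: [0.5568, 0.0178, 0.0574]
wrist_force: [0.3, 1.8, 0.1]
tool_pos: [0.5568, 0.0171, 0.0574]
wrist_force: [-0.6, 1.7, -0.4]
```

```bash
python3 -m pendant '[0,0,0.4,0,0,0,0, 0,0,0.4,0,0,0,0, 0,0,0,0,0,0,0, 0,0,0,0,0,0,0, 0,0,0,0,0,0,0]' | grep -E 'pos|wrist'
python3 -m pendant '[0,0,0.4,0,0,0,0, 0,0,0.4,0,0,0,0, 0,0,0,0,0,0,0, 0,0,0,0,0,0,0, 0,0,0,0,0,0,0]' | grep -E 'pos|wrist'
python3 -m pendant '[0,0,0.4,0,0,0,0, 0,0,0.4,0,0,0,0, 0,0,0,0,0,0,0, 0,0,0,0,0,0,0, 0,0,0,0,0,0,0]' | grep -E 'pos|wrist'
```

```text
tool_pos: [0.5569, 0.0169, 0.0574]
wrist_force: [0.4, 4.5, -0.5]
tool_pos: [0.557, 0.0167, 0.0574]
wrist_force: [-1.0, 5.5, 0.5]
tool_pos: [0.5571, 0.0165, 0.0574]
wrist_force: [-0.2, 7.0, -0.3]
```

```bash
python3 -m pendant '[0,0,-0.7,0,0,0,0, 0,0,0,0,0,0,0, 0,0,0,0,0,0,0, 0,0,0,0,0,0,0, 0,0,0,0,0,0,0]' | grep -E 'pos|wrist'
python3 -m pendant '[0,0,0,0,0,0,0, 0,0,0,0,0,0,0, 0,0,0,0,0,0,0, 0,0,0,0,0,0,0, 0,0,0,0,0,0,0]' | grep -E 'pos|wrist'
cat > flush.py <<'E'
from h import *
w=grab("wrist")
g=w["color"].astype(int).mean(2);h=cv2.cvtColor(w["color"],cv2.COLOR_RGB2HSV)
til=(g>95)&(h[...,1]<70)
m=mask(w,*BLUE,100)[0];o=mask(w,(3,120,50),(20,255,255),100)[0]
print([x[0].tolist() for x in mask(w,*BLUE,100)[1]],[x[0].tolist() for x in mask(w,(3,120,50),(20,255,255),100)[1]])
for u in range(280,460,15):
    r=np.nonzero(m[100:300,u])[0]
    if len(r)==0: continue
    r=r.max()+100;t=np.nonzero(til[r:r+30,u])[0]
    if len(t): a=plane(w,(u,r+.5),.023)*1000;b=plane(w,(u,r+t.min()-.5),.023)*1000;print("blue",u,r,a[:2].round(1),"gap",(a-b)[0].round(2),[int(x) for x in g[r:r+5,u]])
for v in range(175,300,12):
    c=np.nonzero(o[v])[0]
    if len(c)==0: continue
    c=c.min();t=np.nonzero(til[v,c-30:c])[0]
    if len(t): t=t.max()+c-30;a=plane(w,(c-.5,v),.023)*1000;b=plane(w,(t+.5,v),.023)*1000;print("or",v,c,a[:2].round(1),"gap",(b-a)[1].round(2),[int(x) for x in g[v,c-5:c+1]])
E
python3 flush.py
```

```text
tool_pos: [0.5571, 0.0166, 0.0574]
wrist_force: [-0.2, 6.6, -1.1]
tool_pos: [0.5571, 0.0167, 0.0574]
wrist_force: [-0.5, 4.9, -0.4]
[[155, 151, 303, 21, 4857]] [[453, 0, 27, 6, 114], [426, 171, 43, 158, 2162]]
blue 310 167 [601.1   1.3] gap 0.63 [62, 85, 106, 117, 121]
blue 325 167 [601.4  -8.1] gap 0.64 [62, 83, 108, 120, 119]
blue 340 167 [601.7 -17.7] gap 0.64 [63, 80, 107, 116, 118]
blue 355 167 [602.1 -27.4] gap 0.64 [66, 81, 101, 116, 120]
blue 370 167 [602.6 -37.3] gap 1.29 [63, 71, 95, 114, 122]
blue 385 167 [603.1 -47.4] gap 1.3 [61, 67, 90, 110, 121]
blue 400 168 [603.  -57.9] gap 0.66 [96, 119, 157, 174, 186]
blue 415 169 [602.9 -68.8] gap 0.67 [102, 136, 165, 185, 188]
blue 430 169 [603.6 -80.1] gap 0.68 [94, 118, 154, 181, 184]
blue 445 170 [603.7 -91.9] gap 0.0 [105, 132, 167, 182, 183]
or 175 455 [ 601.  -100.1] gap 0.83 [187, 185, 170, 131, 82, 67]
or 187 454 [ 592.6 -100.5] gap 0.84 [189, 181, 160, 118, 73, 69]
or 199 452 [ 583.9 -100.2] gap 0.0 [186, 186, 178, 148, 99, 62]
or 211 451 [ 575.2 -100.9] gap 0.85 [182, 185, 168, 129, 79, 67]
or 223 450 [ 566.3 -101.7] gap 1.71 [188, 174, 141, 94, 68, 82]
or 235 448 [ 557.2 -101.8] gap 0.87 [187, 178, 151, 104, 72, 77]
or 247 446 [ 547.8 -102. ] gap 0.87 [184, 182, 158, 109, 70, 79]
or 259 443 [ 538.2 -101.5] gap 0.88 [184, 183, 175, 140, 94, 66]
or 271 440 [ 528.3 -101.1] gap 8.78 [79, 76, 74, 68, 64, 59]
or 295 431 [507.5 -98. ] gap 1.81 [96, 98, 97, 90, 68, 59]
```

```bash
python3 -m pendant '[0,0,-1,0,0,0,0, 0,0,-3,0,0,0,0, 0,0,-6,0,0,0,0, 0,0,-10,0,0,0,0, 0,0,0,-12,0,0,0]' | grep -E 'pos|wrist'
python3 -m pendant '[0,0,0,-25,0,0,0, 0,0,0,-25,0,0,0, 0,0,0,-25,0,0,0, 0,0,0,-25,0,0,0, 0,0,0,0,0,0,0]' | grep -E 'pos|wrist'
python3 flush.py
python3 -m pendant '[0,-7.1,-37.7,0,0,0,0, 0,-7.1,-37.7,0,0,0,0, 0,-7.1,-37.7,0,0,0,0, 0,-7.1,-37.7,0,0,0,0, 0,-7.1,-37.7,0,0,0,0]' | grep -E 'pos|wrist'
python3 -m pendant '[0,-7.1,-37.7,0,0,0,0, 0,-7.1,-37.7,0,0,0,0, 0,-7.1,-37.7,0,0,0,0, 0,0,0,0,0,0,-3, 0,0,0,0,0,0,0]' | grep -E 'pos|wrist'
python3 -m pendant '[0,0,0,0,0,0,0, 0,0,0,0,0,0,0, 0,0,0,0,0,0,0, 0,0,0,0,0,0,0, 0,0,0,0,0,0,0]'
```

```text
tool_pos: [0.5549, 0.0377, 0.0678]
wrist_force: [-0.3, 1.1, -0.6]
tool_pos: [0.5596, 0.0353, 0.1739]
wrist_force: [0.4, 0.1, -1.2]
[[218, 145, 198, 12, 1874]] [[264, 0, 25, 6, 106], [407, 18, 27, 28, 401], [399, 157, 25, 139, 1298]]
blue 310 153 [601.6  10. ] gap 4.95 [49, 65, 83, 93, 93]
blue 325 153 [602.1  -4.8] gap 1.99 [49, 69, 87, 101, 103]
blue 340 153 [602.7 -19.8] gap 1.0 [80, 101, 128, 152, 164]
blue 355 154 [602.4 -35.1] gap 0.0 [88, 118, 151, 160, 164]
blue 370 154 [603.2 -50.7] gap 1.01 [86, 108, 136, 157, 161]
blue 385 154 [604.1 -66.6] gap 1.02 [81, 103, 132, 154, 160]
blue 400 155 [604.  -83.1] gap 1.03 [88, 111, 143, 157, 163]
or 175 414 [ 584.6 -100.3] gap 0.0 [164, 159, 158, 139, 102, 77]
or 187 413 [ 571.7 -100.6] gap 0.0 [162, 160, 154, 137, 104, 73]
or 199 412 [ 558.7 -100.9] gap 0.0 [162, 162, 154, 137, 100, 73]
or 211 411 [ 545.5 -101.5] gap 1.19 [161, 160, 159, 136, 91, 79]
or 223 410 [ 532.  -102.1] gap 1.2 [158, 161, 152, 122, 83, 77]
tool_pos: [0.5155, 0.2246, 0.1683]
wrist_force: [1.3, 0.0, -0.3]
tool_pos: [0.4908, 0.3393, 0.1677]
wrist_force: [0.3, -0.6, -0.1]
clock: 25.63
tool_pos: [0.4938, 0.3347, 0.1695]
tool_rot: [[0.997, 0.071, 0.0], [0.071, -0.997, -0.0], [0.0, 0.0, -1.0]]
wrist_force: [-0.2, -1.0, -1.4]
grip_width: 0.0187
finger_force: 98.1
```

```bash
python3 -m pendant '[0,-0.4,-2.6,20,0,0,0, 0,0,0,25,0,0,0, 0,0,0,25,0,0,0, 0,0,0,10,0,0,0, 0,0,0,0,0,0,0]' | grep -E 'pos|wrist'
python3 -m pendant '[0,0,0,0,0,0,0, 0,0,0,5,0,0,0, 0,0,0,10,0,0,0, 0,0,0,10,0,0,0, 0,0,0,5,0,0,0]' | grep -E 'pos|wrist'
python3 -m pendant '[0,0,0,3,0,0,0, 0,0,0,2,0,0,0, 0,0,0,2,0,0,0, 0,0,0,1,0,0,0, 0,0,0,0,0,0,0]' | grep -E 'pos|wrist'
```

```text
tool_pos: [0.4912, 0.3369, 0.0872]
wrist_force: [-0.5, -0.7, -0.1]
tool_pos: [0.4922, 0.3381, 0.0583]
wrist_force: [-0.3, 0.5, -1.4]
tool_pos: [0.4928, 0.3383, 0.0514]
wrist_force: [-0.3, 0.2, -0.1]
```

```bash
python3 -m pendant '[0,0,0.8,0.5,0,0,0, 0,0,0,0.5,0,0,0, 0,0,0,0,0,0,0, 0,0,0,0,0,0,0, 0,0,0,0,0,0,0]' | grep -E 'pos|wrist'
python3 -m pendant '[0,0,0,0.6,0,0,0, 0,0,0,0,0,0,0, 0,0,0,0,0,0,0, 0,0,0,0,0,0,0, 0,0,0,0,0,0,0]' | grep -E 'pos|wrist'
```

```text
tool_pos: [0.4931, 0.3374, 0.0506]
wrist_force: [0.3, -0.0, 0.1]
tool_pos: [0.4931, 0.3374, 0.0505]
wrist_force: [-0.9, -0.7, 6.1]
```

```bash
python3 -m pendant '[24,0,0,0,0,0,0, 26,0,0,0,0,0,0, 30,0,0,0,0,0,0, 40,0,0,0,0,0,0, 60,0,0,0,0,0,0]' 20 | grep -E 'pos|wrist|grip|fing'
python3 -m pendant '[100,0,0,0,0,0,0, 100,0,0,0,0,0,0, 100,0,0,0,0,0,0, 100,0,0,0,0,0,0, 100,0,0,0,0,0,0]' | grep -E 'pos|wrist|grip|fing'
python3 -m pendant '[100,0,0,-20,0,0,0, 100,0,0,-35,0,0,0, 100,0,0,-35,0,0,0, 100,0,0,-35,0,0,0, 100,0,0,-30,0,0,0]' | grep -E 'pos|wrist|grip|fing'
python3 -m pendant '[100,-20,0,0,0,0,0, 100,-20,0,0,0,0,0, 100,-20,0,0,0,0,0, 100,0,0,0,0,0,0, 100,0,0,0,0,0,0]' | grep -E 'pos|wrist|grip|fing'
python3 - <<'E'
from h import *
w=grab("wrist")
for st,ce,l in mask(w,*GREEN,60)[1]:
    ys,xs=np.nonzero(l);P=np.float32([plane(w,p,.11)[:2]*1000 for p in zip(xs,ys)]);print(st,ce.round(1),cv2.minAreaRect(P))
a,b=grab("scene","sc9"),grab("side","sd9")
for c in(a,b):
    print([(x[0].tolist(),x[1].round(1).tolist()) for x in mask(c,*GREEN,40)[1]])
    o=cv2.imread(f"pics/{'scene' if c is a else 'side'}0.png")[...,::-1];d=cv2.absdiff(o,c["color"]).max(2)
    n,l,st,ce=cv2.connectedComponentsWithStats((cv2.blur(d,(3,3))>35).astype(np.uint8));print([(s.tolist()) for s in st[1:] if s[4]>25])
E
```

```text
tool_pos: [0.4927, 0.3375, 0.0497]
wrist_force: [0.2, -0.2, 0.1]
grip_width: 0.0448
finger_force: 0.0
tool_pos: [0.4928, 0.3375, 0.0498]
wrist_force: [-1.4, 0.8, 0.9]
grip_width: 0.0857
finger_force: 0.0
tool_pos: [0.4931, 0.3374, 0.2072]
wrist_force: [1.0, 0.6, -0.2]
grip_width: 0.0853
finger_force: 0.0
tool_pos: [0.4321, 0.3333, 0.205]
wrist_force: [0.9, -0.1, -0.0]
grip_width: 0.0857
finger_force: 0.0
[219   0  42  36 997] [239.3  17.6] ((588.168212890625, 380.17913818359375), (27.46780776977539, 27.73417854309082), 72.17760467529297)
[252  18  12  25  77] [258.6  33.2] ((577.7914428710938, 364.83056640625), (20.883403778076172, 8.751672744750977), 4.50889253616333)
[226  33  33  23 181] [242.2  44.3] ((565.3539428710938, 376.6759948730469), (31.092615127563477, 8.651918411254883), 61.94482421875)
[272 124  23  24 494] [283.1 135.6] ((492.4417724609375, 338.1827697753906), (18.559717178344727, 17.62380027770996), 4.184135913848877)
[310 209  16  24 110] [317.5 219.6] ((425.1050720214844, 303.31671142578125), (20.394662857055664, 12.051026344299316), 27.896486282348633)
[306 231  3
[... 158 characters left out ...]
3.0, 198.4]), ([419, 205, 29, 72, 804], [433.6, 241.4]), ([412, 272, 25, 34, 501], [423.0, 289.0])]
[[437, 0, 120, 180, 8798], [222, 16, 68, 130, 4808], [434, 118, 12, 13, 45], [296, 127, 78, 55, 1788], [364, 140, 58, 176, 6970], [237, 178, 52, 37, 1020], [284, 190, 35, 26, 514], [173, 208, 85, 73, 2638], [436, 265, 8, 8, 27], [432, 284, 17, 18, 185]]
[([422, 79, 10, 24, 73], [426.2, 88.8]), ([340, 268, 21, 41, 560], [349.7, 287.0]), ([297, 290, 9, 29, 234], [300.8, 303.8]), ([237, 293, 19, 42, 594], [246.9, 313.0])]
[[223, 0, 71, 131, 5324], [252, 0, 215, 336, 24331], [516, 0, 44, 127, 2115], [190, 180, 125, 42, 2958], [311, 187, 22, 23, 288], [230, 300, 8, 20, 78], [275, 343, 24, 12, 212]]
```

```bash
python3 -c "
from rig import manip
print(manip.job_done())"
```

```text
the job is handed in; nothing more can be done
None
```

The tile is home and, within about 1 mm on the wrist camera, flush on both stops; it was pressed at about 5 N on blue, then peaked at 7 N on orange. The pusher is back upright in its stand and released, the jar and bottles were left alone, and the job is handed in, with no verdict shown.

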